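Rack the shoe heels and latch them

TASK

Push the row of four heels along the rail of the heel rack, from its free end, all together as one touching row, until it is fully home against the blue end stop. Then push the red latch round until it lies straight across the rail behind the last heel, and leave everything standing there. Only push with the fingers: the heels are not to be lifted or tipped, and the cup, hammer and glue tin are to be left alone.

Things in the scene. Friction and masses are not known exactly. Their poses are not given: they have to be found in the camera images.
- rack: fixed grey heel rack, base board 380 mm long (y), x = -70 to +40 mm, 18 mm thick. Origin: at bench level, under the rail's centre line and mid length; z up. The rail runs along the rack's y: a channel 48 mm wide, floor 18 mm above the bench, between aluminium guide walls 10 mm thick, tops 32 mm above the bench. Heels stand 26 mm proud of them. Stop at -y end, +y end open at y = +190 mm.
- stop_face (a point): on the rail's centre line, on the face of the blue end stop (68 mm wide, top 68 mm above the bench), 38 mm above the bench; at x = 0, y = -170 mm in the rack's frame. The rounded face of the first heel comes to rest here
- row_home (a point): on the rail's centre line, 38 mm above the bench, at x = 0, y = +6 mm in the rack's frame: where the free flat face of the last heel is when the row is home. At the start that face is 60 to 120 mm farther along the rack's +y
- heel1: block heel for a shoe, tan with thin dark layers and a black rubber foot; D-shaped from above, 44 mm long along its y, 44 mm wide along its x, 40 mm tall, 40 to 85 g. Origin: centre of its underside; flat face at its y = +22 mm, rounded face (radius 22 mm) at its y = -22 mm; z up. First in the row, nearest the end stop; its rounded face meets the stop.
- heel2: block heel for a shoe, tan with thin dark layers and a black rubber foot; D-shaped from above, 44 mm long along its y, 44 mm wide along its x, 40 mm tall, 40 to 85 g. Origin: centre of its underside; flat face at its y = +22 mm, rounded face (radius 22 mm) at its y = -22 mm; z up. Second in the row.
- heel3: block heel for a shoe, tan with thin dark layers and a black rubber foot; D-shaped from above, 44 mm long along its y, 44 mm wide along its x, 40 mm tall, 40 to 85 g. Origin: centre of its underside; flat face at its y = +22 mm, rounded face (radius 22 mm) at its y = -22 mm; z up. Third in the row.
- heel4: block heel for a shoe, tan with thin dark layers and a black rubber foot; D-shaped from above, 44 mm long along its y, 44 mm wide along its x, 40 mm tall, 40 to 85 g. Origin: centre of its underside; flat face at its y = +22 mm, rounded face (radius 22 mm) at its y = -22 mm; z up. Last in the row, farthest from the stop; its flat face is the free end of the row, where the row can be pushed from.
- latch (a joint): angle of the red latch, a bar 12 mm wide, 36 to 56 mm above the bench (over the walls), turning level about an upright pin on the rack's -x side. 0: beside the rail, pointing along the rack's +y; grows as the tip swings to +x over the rail; 1.57: straight across, at its limit, 5 mm behind the home row; -0.5: outward limit. Starts -0.35 to 0.12. Stays where left; needs about 1 N at the tip; a heel in its way blocks it
- latch_pivot (a point): axis of the latch's pin at mid height of the bar, 46 mm above the bench; at x = -50 mm, y = +18 mm in the rack's frame
- latch_tip (a point): free end of the latch bar on its centre line, 88 mm from the pin, 46 mm above the bench
- cup: bystander: white plastic cup, open top, rim 72 mm across, 85 mm tall, beyond the stop end; origin at the centre of its foot
- hammer: bystander: hammer lying on the bench, 240 mm long along its x, on the rack's +x side; origin underneath its middle
- glue_tin: bystander: closed tin with a yellow band, 70 mm across, 65 mm tall, beyond the open end of the rail; origin at the centre of its foot
Things that resemble listed ones, but are neither listed nor needed, are in the scene too. What is shaped like the heel1 but white is not meant.

How it is judged:
By the outcome, as a careful person would: the job done as asked, in the order asked, and still so for the second after the job is handed in, with the robot touching nothing.
It also fails if it takes over 48 s, if anything falls off the work surface, if the arm or the gripper's body presses on something with over 40 N, if the wrist force passes 120 N, or if a joint passes its speed limit or range.

ROBOT

A 6-joint arm with a two-finger parallel gripper is mounted at the origin on the work surface. World frame = base frame: x ahead of the robot, y to its left, z up, the work surface at z = 0. Lengths are in mm, angles in rad, forces in N, time in s.
With the tool pointing down it reaches from about 400 to 925 mm from the base axis. Payload 12.5 kg.
Tool frame: the origin (TCP) lies on the mounting face of the last link; the fingertips stand 190 mm ahead of it and the grasp point (between the pads) lies 171 mm ahead of it; x points along the fingers, y is the direction in which the jaws open and shut, and the axes are right-handed (so a half turn about x gives the same grasp; the last joint's range is limited). The gripper opens to 95 mm and grips with 3 to 60 N. Pads are 20 mm wide; open, the fingers measure 119 mm over their backs; the gripper's body (75 mm by 180 mm) begins 59 mm behind the grasp point.
Start: joints at [1.073, 0.491, 1.559, -0, 1.092, -0.106], TCP at [238.635, 577.649, 404.761] pointing down, gripper open.
Joint ranges: [-3.1, 3.1], [-0.84, 2.19], [0.05, 2.79], [-1.13, 4.28], [0.06, 2.93], [-2.69, 2.69]. Speed limits (rad/s): [2.22, 2.22, 2.79, 3.14, 3.14, 3.14].

INTERFACE

Orientations are given as [roll, pitch, yaw] about the fixed x, y, z axes, in that order (R = Rz(yaw) Ry(pitch) Rx(roll)).
In Python, from cell import env, eyes gives the robot as it stands. The module is installed in compiled form; this text tells all that it offers.
- The arm moves only by the tool jog_arm, never from a script. Its argument "deltas" is one flat list of numbers, 7 for each row, row after row: the shift along the tool's x, y, z in mm, then the turn, a rotation vector about the tool's x, y, z in rad, then the opening, from 0 (shut) to 1 (fully open). A call has 1 to 10 rows; each row shifts and turns the pose as measured when the row begins, along the tool's axes as they then stand; what a row does not reach is not made up. A row lasts 1/8 s, in which the tool goes at most 62.5 mm and 10.7 degrees, less where a joint would pass 70% of its speed; a pose out of reach is approached as far as the arm can. A call is refused whole if a number of a shift passes 62.5 or a number of a turn 0.188, either way. A call with a gripper value outside its range is refused whole. The fingers move at their own pace and stop on an object; the grip force is fixed at half the most. Time passes only in rows, so rows that do not move let the fingers close. It gives the time, the measured TCP pose, the force and the opening at its end, in the units of the state.
- env.state(): the state, without advancing time (a new reading comes with each control period).
- eyes.read_camera(name): name is "scene" or "top" or "wrist"; returns a dict with "image" (480x640x3 uint8, red, green, blue), "fovy" (degrees; the focal length in pixels is half the picture's height over the tangent of half this angle, whatever the lens; pixels are square), "cx", "cy" (the principal point, pixels), "world_from_camera" (4x4, takes a point from camera to world coordinates). Camera axes: x right, y up, looking along -z (the intrinsics and any distortion apply to the point x, -y, -z); pixel columns grow to the right and rows downward; lengths in mm; the calibration is good to about 2 mm. A picture is of the moment at which its call begins. There is no depth.
- env.job_done(): hands the job in, once; it reports no verdict.
The state is a dict: "t": time; "joints": joint angles; "qvel": joint speeds; "tau": joint torques, N m; "eef_pos": TCP position; "tcp_rot": TCP orientation; "ft_force": force on the tool from outside, world axes, zero at the start; "moment": the same for the moment, N m; "opening": opening from 0.0 (shut) to 1.0 (fully open).
Only numpy, scipy, OpenCV 4.12 (cv2) and the standard library are available. Lean on these libraries where they do the work, as an engineer would, in place of code of your own. Each camera call takes 0.05 s, during which the arm holds its last target.

## Working session

There is one attempt and no reset: what is moved stays moved. The work goes in short steps, Python scripts to look and compute and a tool call to move; the robot and the scene stay as the last step left them, time stands still between calls to the robot, and variables do not carry over. Pictures are saved under pics/ and viewed, and the job is handed in when it is done.

Besides the shell and the picture viewer there is one more tool, called after "Emit:" as name(argument=value, ...), one argument or row to a line, values as JSON. jog_arm: Moves the arm, as the interface text tells. Its arguments: {"type":"object","properties":{"deltas":{"type":"array","items":{"type":"number"}}},"required":["deltas"]}

```bash
mkdir -p pics; python3 - <<'E'
from cell import env, eyes
import cv2, numpy as np
s=env.state(); print(s)
for n in ["scene","top"]:
    d=eyes.read_camera(n); cv2.imwrite(f"pics/{n}0.png",d["image"][:,:,::-1])
    print(n,d["fovy"],d["cx"],d["cy"],{k:v for k,v in d.items() if k not in("image","world_from_camera")}, np.round(d["world_from_camera"],3).tolist())
E
```

```text
{'t': 0.0, 'joints': array([ 1.07339558e+00,  4.91553808e-01,  1.55949953e+00,  1.36377792e-05,
        1.09172135e+00, -1.05582844e-01]), 'qvel': array([ 1.57111948e-03, -9.45296146e-04,  1.12247605e-03, -7.84709671e-05,
       -6.28002798e-04,  1.55980962e-03]), 'tau': array([-1.11886304e-03, -6.12631202e+01, -2.58179140e+01,  6.92363572e-02,
        4.82474989e-02, -4.02597516e-05]), 'eef_pos': array([238.61181228, 577.6030948 , 404.147956  ]), 'tcp_rot': array([-1.68661126,  1.56961424, -2.07843546]), 'ft_force': array([ 0.01380627, -0.17037145, -0.0050662 ]), 'moment': array([-0.04854922,  0.02929355,  0.00217966]), 'opening': 1.0000612145446837}
scene 51.673803324518566 315.3640123791385 240.98417632351794 {'fovy': 51.673803324518566, 'cx': 315.3640123791385, 'cy': 240.98417632351794} [[-0.888, -0.342, 0.306, 891.792], [0.459, -0.654, 0.602, 524.196], [-0.006, 0.675, 0.738, 645.201], [0.0, 0.0, 0.0, 1.0]]
top 51.623785948526034 318.01924228916715 236.43449435955984 {'fovy': 51.623785948526034, 'cx': 318.01924228916715, 'cy': 236.43449435955984} [[0.009, 0.997, -0.073, 562.562], [-1.0, 0.011, 0.029, 48.952], [0.03, 0.073, 0.997, 1115.425], [0.0, 0.0, 0.0, 1.0]]
```

View pics/scene0.png

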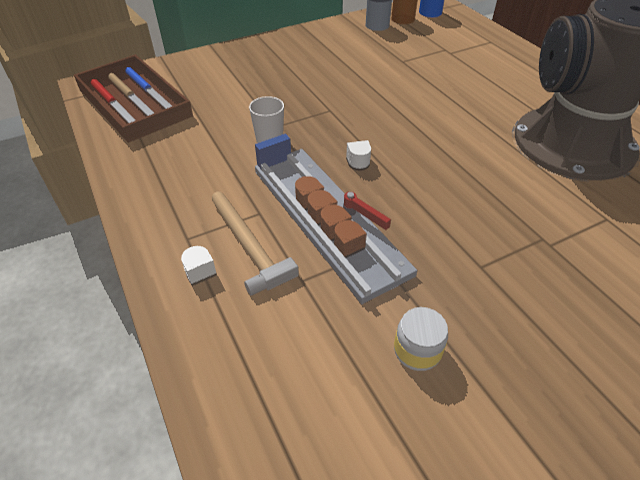

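View pics/top0.png

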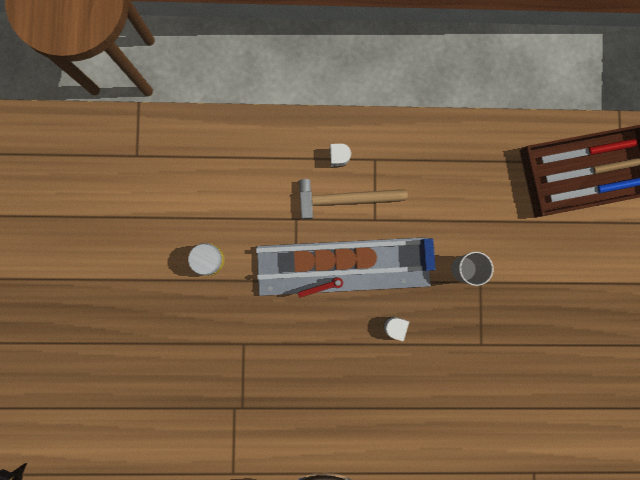

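The top view shows the rack from (257,270) to (433,255). The blue stop is at (428,254), the four tan heels are in the rail at x≈304–366, y≈259, and the red latch runs from its pin at (338,283) to its tip at (299,295). White D-shaped blocks at (340,154) and (397,329) are decoys, because the heels I need are tan and in the rail. I'll confirm that in a crop and measure.

```bash
cat > h.py <<'E'
import numpy as np, cv2
def K(d):
    f=d["image"].shape[0]/2/np.tan(np.radians(d["fovy"]/2)); return f,d["cx"],d["cy"]
def ray(d,p,z):
    f,cx,cy=K(d); T=d["world_from_camera"]
    v=T[:3,:3]@np.array([(p[0]-cx)/f,-(p[1]-cy)/f,-1]); o=T[:3,3]
    return o+v*(z-o[2])/v[2]
def proj(d,P):
    f,cx,cy=K(d); T=d["world_from_camera"]
    c=T[:3,:3].T@(np.array(P,float)-T[:3,3]); return np.array([cx-f*c[0]/c[2],cy+f*c[1]/c[2]])
def mask(d,kind):
    h=cv2.cvtColor(d["image"],cv2.COLOR_RGB2HSV); r,g,b=[d["image"][:,:,i].astype(int) for i in range(3)]
    H,S,V=[h[:,:,i].astype(int) for i in range(3)]
    if kind=="red": m=((H<6)|(H>172))&(S>170)&(r>60)
    if kind=="blue": m=(H>105)&(H<130)&(S>120)&(b>50)
    if kind=="tan": m=(H>=4)&(H<14)&(S>140)&(r>60)
    if kind=="wall": m=(S<40)&(V>140)
    return m.astype(np.uint8)*255
E
python3 - <<'E'
from cell import env, eyes
from h import *
d=eyes.read_camera("top"); im=d["image"]
c=im[225:310,245:445]; cv2.imwrite("pics/crop0.png",cv2.resize(c,None,fx=4,fy=4,interpolation=cv2.INTER_CUBIC)[:,:,::-1])
sub=np.zeros(im.shape[:2],np.uint8); sub[225:310,245:445]=255
for k,z in [("red",56),("blue",68),("tan",58),("wall",32)]:
    m=mask(d,k)&sub
    cs,_=cv2.findContours(m,cv2.RETR_EXTERNAL,cv2.CHAIN_APPROX_NONE)
    for q in cs:
        if cv2.contourArea(q)<25: continue
        R=cv2.minAreaRect(q); b=cv2.boxPoints(R)
        print(k,cv2.contourArea(q),np.round(b,1).tolist(),[np.round(ray(d,p,z)[:2],1).tolist() for p in b])
d=eyes.read_camera("scene");cv2.imwrite("pics/crops0.png",cv2.resize(d["image"][130:310,240:430],None,fx=3.3,fy=3.3,interpolation=cv2.INTER_CUBIC)[:,:,::-1])
E
```

```text
red 160.5 [[297.5, 292.6000061035156], [339.70001220703125, 276.6000061035156], [342.8999938964844, 285.1000061035156], [300.70001220703125, 301.1000061035156]] [[520.5, 60.6], [555.1, -28.9], [537.0, -35.9], [502.6, 53.6]]
blue 244.5 [[423.29998779296875, 239.10000610351562], [432.3999938964844, 238.39999389648438], [434.6000061035156, 269.5], [425.5, 270.20001220703125]] [[636.4, -205.9], [638.0, -225.5], [571.9, -229.7], [570.3, -210.2]]
tan 1331.0 [[294.20001220703125, 251.10000610351562], [374.70001220703125, 247.10000610351562], [375.6000061035156, 267.1000061035156], [295.20001220703125, 271.1000061035156]] [[608.4, 68.6], [618.7, -103.4], [575.9, -105.5], [565.9, 66.0]]
wall 652.5 [[257.6000061035156, 274.20001220703125], [406.3999938964844, 260.3999938964844], [408.0, 277.29998779296875], [259.20001220703125, 291.1000061035156]] [[558.5, 147.7], [591.6, -177.0], [554.7, -180.4], [522.1, 143.7]]
wall 84.5 [[375.6000061035156, 263.20001220703125], [381.3999938964844, 245.8000030517578], [394.29998779296875, 250.10000610351562], [388.5, 267.5]] [[584.8, -109.2], [623.1, -122.0], [614.0, -150.5], [575.7, -137.6]]
wall 594.0 [[256.70001220703125, 246.1999969482422], [409.8999938964844, 238.1999969482422], [410.29998779296875, 245.1999969482422], [257.1000061035156, 253.3000030517578]] [[619.3, 150.9], [640.6, -185.0], [625.0, -185.8], [603.9, 149.8]]
```

View pics/crop0.png

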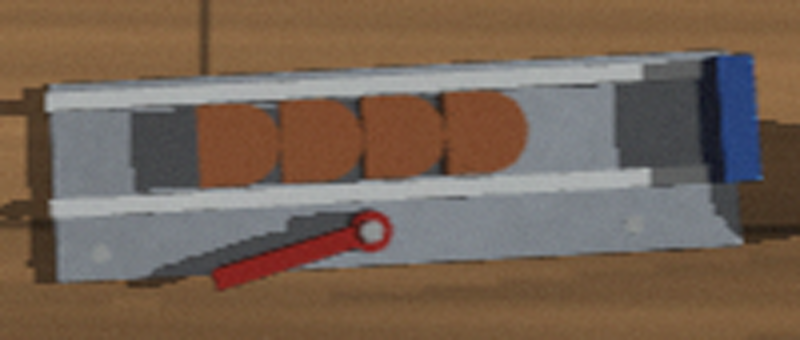

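View pics/crops0.png

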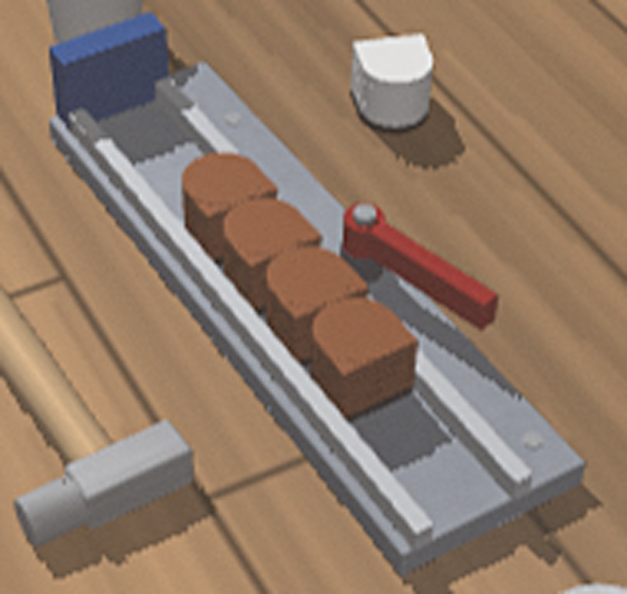

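```bash
cat >> h.py <<'E'
from scipy.spatial.transform import Rotation as Ro
YAW=0.062; STOP=np.array([603.3,-208.3])
ex=np.array([np.cos(YAW),np.sin(YAW)]); ey=np.array([-np.sin(YAW),np.cos(YAW)])
ORI=STOP+170*ey
def r2w(x,y): return ORI+x*ex+y*ey
def w2r(p): q=np.asarray(p)[:2]-ORI; return np.array([q@ex,q@ey])
def toolR(s): return Ro.from_euler("xyz",s["tcp_rot"]).as_matrix()
def plan(s,target,tipz):
    R=toolR(s); p=np.array(s["eef_pos"]); tip=p+190*R[:,0]
    g=np.array([*target,tipz]); return R.T@(g-tip), tip
E
python3 - <<'E'
from cell import env, eyes
from h import *
s=env.state(); R=toolR(s); print(np.round(R,3))
print("yaw of tool y deg rel rack x",np.degrees(np.arctan2(R[1,1],R[0,1]))-np.degrees(YAW))
# wanted: tool x down, tool y = +-ex
for sg in (1,-1):
    y=sg*np.r_[ex,0]; x=np.array([0,0,-1.]); W=np.c_[x,y,np.cross(x,y)]
    print(sg,np.round(Ro.from_matrix(R.T@W).as_rotvec(),3), np.round(W,3).tolist())
d=eyes.read_camera("top")
print("pivot",w2r(ray(d,(337.75,282.75),56)),"tip",[w2r(ray(d,p,56)) for p in ((297.8,293.5),(299.7,297.5))])
print("flat face", [w2r(ray(d,p,58)) for p in ((294.2,251.1),(295.2,271.1))],"front",w2r(ray(d,(376,257),58)))
print("wall +y end",w2r(ray(d,(256.8,249.7),32)),w2r(ray(d,(258,277),32)))
m=mask(d,"tan")
print(r2w(0,6),r2w(0,106),r2w(0,150), w2r(ray(d,(205,260),65)))
E
```

```text
[[-0.     0.382  0.924]
 [-0.001  0.924 -0.382]
 [-1.    -0.001 -0.   ]]
yaw of tool y deg rel rack x 63.99910190000588
1 [1.117e+00 0.000e+00 1.000e-03] [[0.0, 0.998, 0.062], [0.0, 0.062, -0.998], [-1.0, 0.0, 0.0]]
-1 [-2.025e+00 -1.000e-03  0.000e+00] [[0.0, -0.998, -0.062], [0.0, -0.062, 0.998], [-1.0, -0.0, 0.0]]
pivot [-49.82425224  16.91438296] tip [array([-67.94121294, 102.94711329]), array([-76.58225413,  99.35026369])]
flat face [array([ 22.24340546, 106.07107862]), array([-20.31422627, 106.05997753])] front [  0.58149475 -67.83886655]
wall +y end [ 30.66024851 187.599014  ] [-28.68586883 187.62288919]
[592.39498961 -32.63816365] [586.19896098  67.16969791] [583.47270838 111.08515699] [ 12.94099115 293.94460308]
```

Emit:
jog_arm(
  deltas=[0, 0, 0, 0.186, 0, 0, 0, 0, 0, 0, 0.186, 0, 0, 0, 0, 0, 0, 0.186, 0, 0, 0, 0, 0, 0, 0.186, 0, 0, 0, 0, 0, 0, 0.186, 0, 0, 0, 0, 0, 0, 0.186, 0, 0, 0, 0, 0, 0, 0, 0, 0, 0],
)

```text
t: 1.12
eef_pos: [238.6, 577.6, 403.6]
tcp_rot: [-0.546, 1.569, -2.067]
ft_force: [0.4, 1.1, -0.5]
opening: 0.319
```

```bash
cat > st.py <<'E'
from cell import env
from h import *
import sys
a=[float(v) for v in sys.argv[1:]]
s=env.state(); R=toolR(s); tip=np.array(s["eef_pos"])+190*R[:,0]
print("t",s["t"],"tip rack",w2r(tip).round(1),"z",tip[2].round(1),"F",np.round(s["ft_force"],1),"open",round(s["opening"],3))
y=np.r_[ex,0]; x=np.array([0,0,-1.]); W=np.c_[x,y,np.cross(x,y)]
print("rot err",np.round(Ro.from_matrix(R.T@W).as_rotvec(),3),"tilt-x",R[:,0].round(4),"j",np.round(s["joints"],2))
if a: print("tool delta",plan(s,r2w(a[0],a[1]),a[2])[0].round(1))
E
python3 st.py 0 138 110
```

```text
t 1.125 tip rack [-315.5  636.6] z 213.6 F [ 0.4  1.1 -0.5] open 0.319
rot err [-0.012  0.002  0.001] tilt-x [-0.0011 -0.002  -1.    ] j [ 1.07  0.49  1.56 -0.    1.09  1.02]
tool delta [104.2 321.5 494.6]
```

Emit:
jog_arm(
  deltas=[4, 32, 49, 0, 0, 0, 0, 4, 32, 49, 0, 0, 0, 0, 4, 32, 49, 0, 0, 0, 0, 4, 32, 49, 0, 0, 0, 0, 4, 32, 49, 0, 0, 0, 0, 4, 32, 49, 0, 0, 0, 0, 4, 32, 49, 0, 0, 0, 0, 4, 32, 49, 0, 0, 0, 0, 4, 32, 49, 0, 0, 0, 0, 4, 32, 49, 0, 0, 0, 0],
)

```text
t: 2.38
eef_pos: [602.8, 101.2, 363.4]
tcp_rot: [1.523, 1.569, 0.061]
ft_force: [0.3, 0.4, 0.5]
opening: 0.002
```

```bash
python3 st.py 0 138 80
```

```text
t 2.375 tip rack [ 19.  138.9] z 173.4 F [0.3 0.4 0.5] open 0.002
rot err [ 0.047  0.    -0.002] tilt-x [ 1.7e-03  1.0e-04 -1.0e+00] j [ 0.06  0.51  1.64  0.    0.99 -0.05]
tool delta [ 93.4 -19.2   0.1]
```

Emit:
jog_arm(
  deltas=[45, -19, 0, 0.047, 0, 0, 0, 45, 0, 0, 0, 0, 0, 0, 0, 0, 0, 0, 0, 0, 0, 0, 0, 0, 0, 0, 0, 0],
)

```text
t: 2.88
eef_pos: [586.8, 94.9, 272.6]
tcp_rot: [1.504, 1.566, 0.004]
ft_force: [0.3, 0.5, -0.3]
opening: 0.005
```

```bash
python3 st.py 0 138 27; python3 - <<'E'
from cell import eyes
import cv2
for n in("wrist","scene"):
    d=eyes.read_camera(n); cv2.imwrite(f"pics/{n}1.png",d["image"][:,:,::-1])
E
```

```text
t 2.875 tip rack [  3.2 133.6] z 82.6 F [ 0.3  0.5 -0.3] open 0.005
rot err [ 0.009  0.    -0.005] tilt-x [ 0.0051  0.     -1.    ] j [ 0.05  0.61  1.76 -0.    0.77 -0.02]
tool delta [55.5 -3.5 -4.4]
```

View pics/scene1.png

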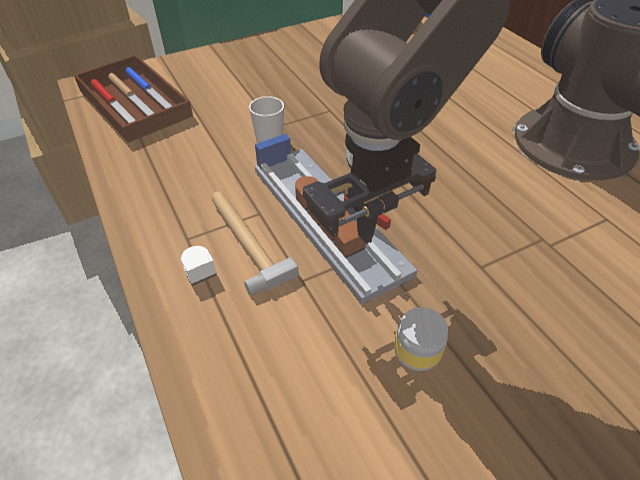

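View pics/wrist1.png

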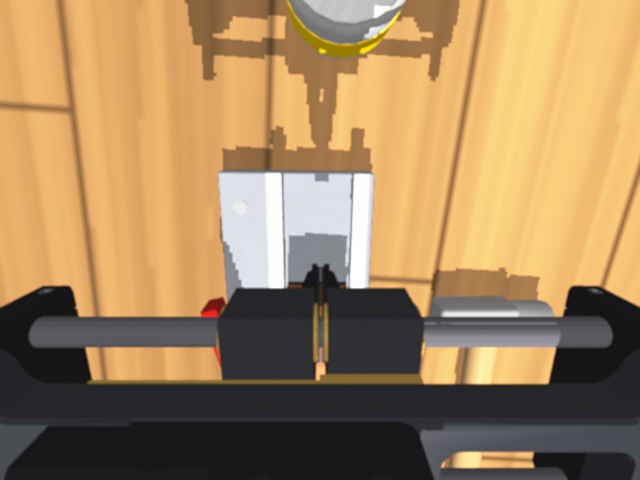

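The wrist view shows the finger (320,275) over the channel (283–351) and about 3 mm off its centre, with the heel face just behind it at row 287. I'll back off slightly, centre and descend.

Emit:
jog_arm(
  deltas=[0, -3, -8, 0.009, 0, -0.005, 0, 20, 0, 0, 0, 0, 0, 0, 20, 0, 0, 0, 0, 0, 0, 15, 0, 0, 0, 0, 0, 0, 0, 0, 0, 0, 0, 0, 0],
)

```text
t: 3.6
eef_pos: [583.1, 105.7, 221.6]
tcp_rot: [1.557, 1.563, 0.049]
ft_force: [-0.5, -0.4, -0.7]
opening: 0.006
```

```bash
python3 st.py 0 118 27; python3 - <<'E'
from cell import eyes
import cv2
d=eyes.read_camera("scene"); cv2.imwrite(f"pics/s2.png",cv2.resize(d["image"][150:310,280:440],None,fx=3.6,fy=3.6)[:,:,::-1])
E
```

```text
t 3.6 tip rack [  0.8 144.7] z 31.6 F [-0.5 -0.4 -0.7] open 0.006
rot err [ 0.001  0.    -0.008] tilt-x [ 8.2e-03  4.0e-04 -1.0e+00] j [ 0.07  0.68  1.8  -0.    0.66  0.01]
tool delta [ 4.6 -0.9 26.7]
```

View pics/s2.png

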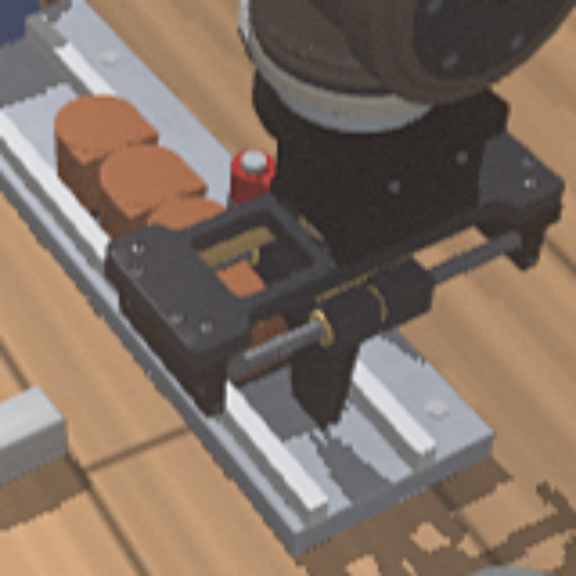

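Emit:
jog_arm(
  deltas=[4, -1, 8, 0, 0, -0.008, 0, 1, 0, 8, 0, 0, 0, 0, 0, 0, 6, 0, 0, 0, 0, 0, 0, 5, 0, 0, 0, 0, 0, 0, 5, 0, 0, 0, 0, 0, 0, 5, 0, 0, 0, 0],
)

```text
t: 4.4
eef_pos: [585.0, 66.1, 218.6]
tcp_rot: [1.604, 1.568, 0.096]
ft_force: [-0.2, 0.9, -0.7]
opening: 0.006
```

```bash
python3 st.py 0 16 27
```

```text
t 4.4 tip rack [ -0.7 105. ] z 28.6 F [-0.2  0.9 -0.7] open 0.006
rot err [ 0.    -0.    -0.003] tilt-x [ 3.e-03  3.e-04 -1.e+00] j [ 0.    0.68  1.81  0.    0.65 -0.06]
tool delta [ 1.6  0.7 89. ]
```

Emit:
jog_arm(
  deltas=[0, 0.5, 6, 0, 0, 0, 0, 0, 0, 6, 0, 0, 0, 0, 0, 0, 6, 0, 0, 0, 0, 0, 0, 6, 0, 0, 0, 0, 0, 0, 6, 0, 0, 0, 0, 0, 0, 6, 0, 0, 0, 0],
)

```text
t: 5.15
eef_pos: [587.9, 27.8, 218.6]
tcp_rot: [1.639, 1.568, 0.131]
ft_force: [-0.6, 0.5, -1.3]
opening: 0.004
```

```bash
python3 st.py 0 16 27; python3 - <<'E'
from cell import eyes
from h import *
d=eyes.read_camera("scene"); cv2.imwrite(f"pics/s3.png",cv2.resize(d["image"][130:310,240:430],None,fx=3.3,fy=3.3)[:,:,::-1])
d=eyes.read_camera("top"); cv2.imwrite(f"pics/t3.png",cv2.resize(d["image"][225:310,245:445],None,fx=4,fy=4)[:,:,::-1])
E
```

```text
t 5.15 tip rack [-0.2 66.6] z 28.6 F [-0.6  0.5 -1.3] open 0.004
rot err [ 0.001 -0.    -0.003] tilt-x [ 2.8e-03  4.0e-04 -1.0e+00] j [-0.07  0.68  1.81  0.    0.65 -0.13]
tool delta [ 1.6  0.2 50.6]
```

View pics/s3.png

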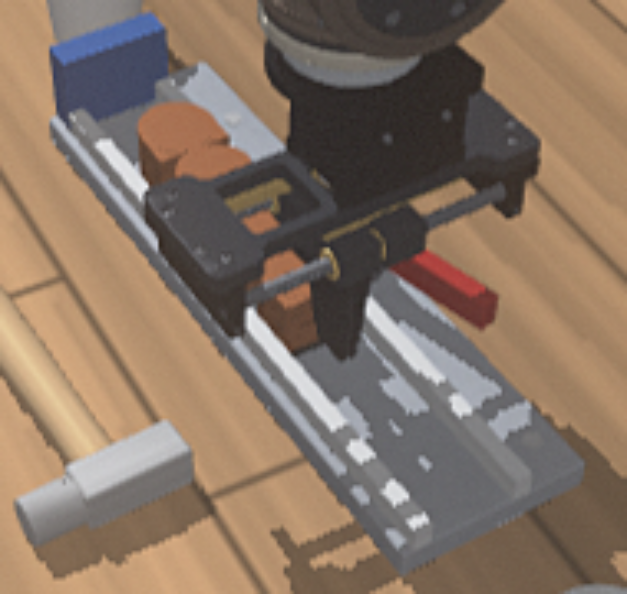

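View pics/t3.png

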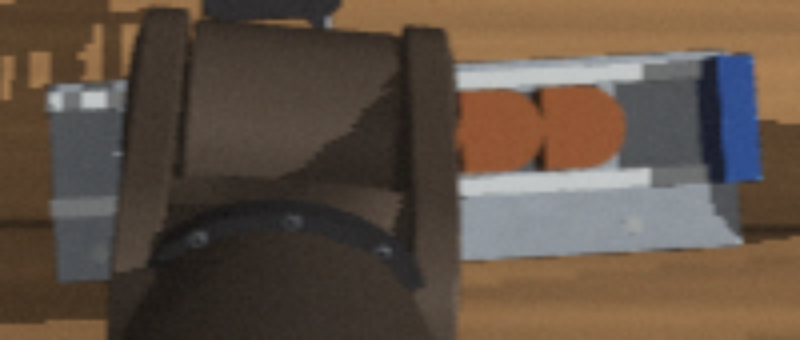

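The row is moving together. In the top crop the first heel's nose has gone from x=527 to x=626, about 50 mm, and the stop face is at about x=720.

Emit:
jog_arm(
  deltas=[0, 0, 6, 0, 0, 0, 0, 0, 0, 6, 0, 0, 0, 0, 0, 0, 6, 0, 0, 0, 0, 0, 0, 6, 0, 0, 0, 0, 0, 0, 5, 0, 0, 0, 0, 0, 0, 4, 0, 0, 0, 0, 0, 0, 3, 0, 0, 0, 0, 0, 0, 3, 0, 0, 0, 0],
)

```text
t: 6.25
eef_pos: [590.5, -13.7, 218.6]
tcp_rot: [1.64, 1.568, 0.131]
ft_force: [-0.9, 1.5, -0.9]
opening: 0.002
```

```bash
python3 st.py 0 16 27
```

```text
t 6.25 tip rack [-0.2 25. ] z 28.6 F [-0.9  1.5 -0.9] open 0.002
rot err [ 0.    -0.    -0.003] tilt-x [ 2.8e-03  4.0e-04 -1.0e+00] j [-0.14  0.68  1.8   0.    0.65 -0.2 ]
tool delta [1.6 0.2 9. ]
```

Emit:
jog_arm(
  deltas=[0, 0, 3, 0, 0, 0, 0, 0, 0, 2, 0, 0, 0, 0, 0, 0, 2, 0, 0, 0, 0],
)

```text
t: 6.62
eef_pos: [590.9, -21.1, 218.6]
tcp_rot: [1.646, 1.568, 0.138]
ft_force: [0.2, 1.0, -0.7]
opening: 0.004
```

```bash
python3 st.py 0 16 27; python3 - <<'E'
from cell import eyes
from h import *
d=eyes.read_camera("top"); cv2.imwrite(f"pics/t4.png",cv2.resize(d["image"][235:280,345:445],None,fx=7,fy=7)[:,:,::-1])
E
```

```text
t 6.625 tip rack [-0.2 17.6] z 28.6 F [ 0.2  1.  -0.7] open 0.004
rot err [ 0.    -0.    -0.003] tilt-x [ 2.8e-03  4.0e-04 -1.0e+00] j [-0.15  0.68  1.8   0.    0.66 -0.21]
tool delta [1.6 0.2 1.6]
```

View pics/t4.png

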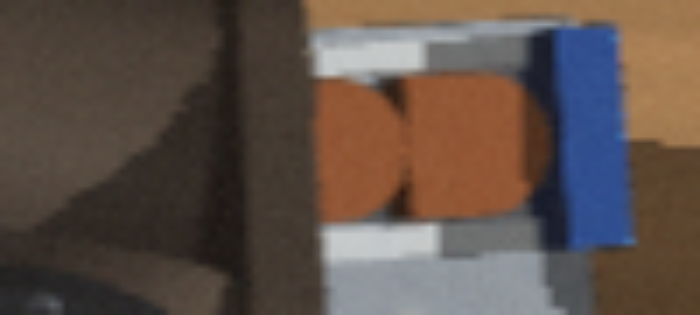

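Only about 1–2 mm is left. I'll go on in small steps until the force rises.

Emit:
jog_arm(
  deltas=[0, 0, 1.5, 0, 0, 0, 0, 0, 0, 1.5, 0, 0, 0, 0],
)

```text
t: 6.92
eef_pos: [590.9, -22.7, 218.7]
tcp_rot: [2.579, 1.567, 1.07]
ft_force: [-0.3, 17.1, 2.9]
opening: 0.003
```

Emit:
jog_arm(
  deltas=[0, 0, 1.5, 0, 0, 0, 0, 0, 0, 1.5, 0, 0, 0, 0],
)

```text
t: 7.18
eef_pos: [590.7, -23.2, 218.8]
tcp_rot: [2.989, 1.564, 1.48]
ft_force: [0.1, 12.5, 2.2]
opening: 0.003
```

```bash
python3 st.py 0 16 27
```

```text
t 7.175 tip rack [-0.9 16.7] z 28.8 F [ 0.1 12.5  2.2] open 0.003
rot err [-0.    -0.006 -0.001] tilt-x [ 6.0e-04  6.3e-03 -1.0e+00] j [-0.15  0.68  1.8   0.01  0.66 -0.22]
tool delta [1.8 0.9 0.7]
```

The row is home: the force jumped to 12–17 N and motion stopped. I'll back off, lift, and work out the latch sweep.

Emit:
jog_arm(
  deltas=[0, 0, -2, 0, 0, 0, 0, 0, 0, -5, 0, 0, 0, 0, -25, 0, -3, 0, 0, 0, 0, -30, 0, 0, 0, 0, 0, 0, -15, -30, -10, 0, 0, 0, 0, 0, -40, -20, 0, 0, 0, 0, 0, -30, -20, 0, 0, 0, 0, 0, 0, 0, 0, 0, 0, 0],
)

```text
t: 8.18
eef_pos: [484.3, 31.5, 291.3]
tcp_rot: [2.639, 1.566, 1.13]
ft_force: [0.8, 0.7, -0.9]
opening: 0.004
```

```bash
python3 st.py -110 75 39; python3 - <<'E'
from cell import eyes
from h import *
d=eyes.read_camera("scene"); cv2.imwrite(f"pics/s5.png",cv2.resize(d["image"][110:310,240:440],None,fx=3,fy=3)[:,:,::-1])
P=np.array([-50,17.])
prev=None
for th in np.arange(-.26,1.62,.15):
    e=np.array([np.sin(th),np.cos(th)]); m=np.array([np.cos(th),-np.sin(th)])
    c=P+64*e-(6+12*abs(m[0])+10*abs(m[1]))*m
    print(round(th,2),c.round(0), "" if prev is None else ("y,z delta",(c-prev)[0].round(1),-(c-prev)[1].round(1))); prev=c
E
```

```text
t 8.175 tip rack [-103.4   77.6] z 101.3 F [ 0.8  0.7 -0.9] open 0.004
rot err [-0.    -0.005 -0.003] tilt-x [ 0.0022  0.0047 -1.    ] j [-0.07  0.46  2.02  0.01  0.67 -0.14]
tool delta [62.3 -6.7  2.9]
-0.26 [-86.  74.] 
-0.11 [-76.  79.] ('y,z delta', np.float64(10.0), np.float64(-4.9))
0.04 [-66.  82.] ('y,z delta', np.float64(10.1), np.float64(-3.2))
0.19 [-57.  84.] ('y,z delta', np.float64(8.6), np.float64(-1.9))
0.34 [-48.  84.] ('y,z delta', np.float64(9.1), np.float64(-0.7))
0.49 [-39.  83.] ('y,z delta', np.float64(9.5), np.float64(0.7))
0.64 [-29.  81.] ('y,z delta', np.float64(9.6), np.float64(2.3))
0.79 [-20.  77.] ('y,z delta', np.float64(9.4), np.float64(3.9))
0.94 [-11.  72.] ('y,z delta', np.float64(8.9), np.float64(5.5))
1.09 [-3. 65.] ('y,z delta', np.float64(8.1), np.float64(7.1))
1.24 [ 4. 56.] ('y,z delta', np.float64(6.9), np.float64(8.6))
1.39 [10. 46.] ('y,z delta', np.float64(5.5), np.float64(9.9))
1.54 [13. 35.] ('y,z delta', np.float64(3.7), np.float64(10.9))
```

View pics/s5.png

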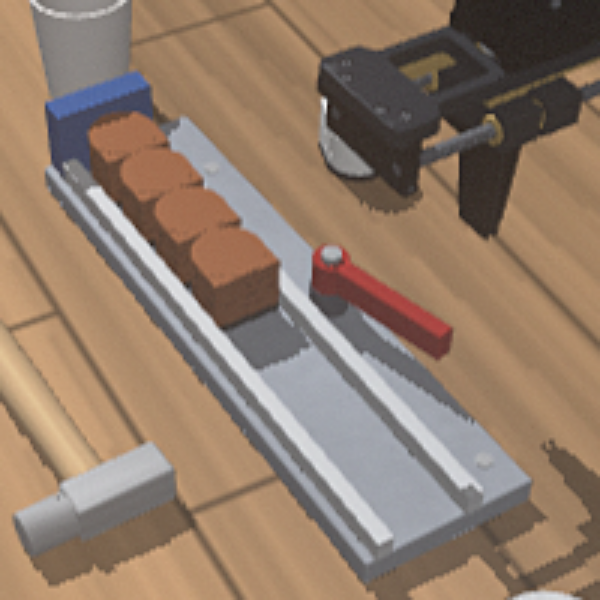

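All four heels are at the stop, upright and touching, from (125,140) to (235,270) in the crop. The finger is on the outer side of the latch. I'll lower it to bar height.

Emit:
jog_arm(
  deltas=[20, -3, 2, 0, 0, 0, 0, 20, 0, 0, 0, -0.005, -0.003, 0, 20, 0, 0, 0, 0, 0, 0, 3, 0, 0, 0, 0, 0, 0, 0, 0, 0, 0, 0, 0, 0],
)

```text
t: 8.85
eef_pos: [487.7, 27.0, 227.1]
tcp_rot: [1.257, 1.564, -0.254]
ft_force: [0.3, 0.9, -0.0]
opening: 0.007
```

```bash
python3 st.py -86 74 39; python3 - <<'E'
from cell import eyes
from h import *
d=eyes.read_camera("scene"); cv2.imwrite(f"pics/s6.png",cv2.resize(d["image"][110:310,240:440],None,fx=3,fy=3)[:,:,::-1])
E
```

```text
t 8.85 tip rack [-99.6  71.6] z 37.1 F [ 0.3  0.9 -0. ] open 0.007
rot err [-0.002  0.002 -0.007] tilt-x [ 0.0067 -0.0017 -1.    ] j [-0.08  0.58  2.05 -0.    0.5  -0.14]
tool delta [-1.8 13.6 -2.5]
```

View pics/s6.png

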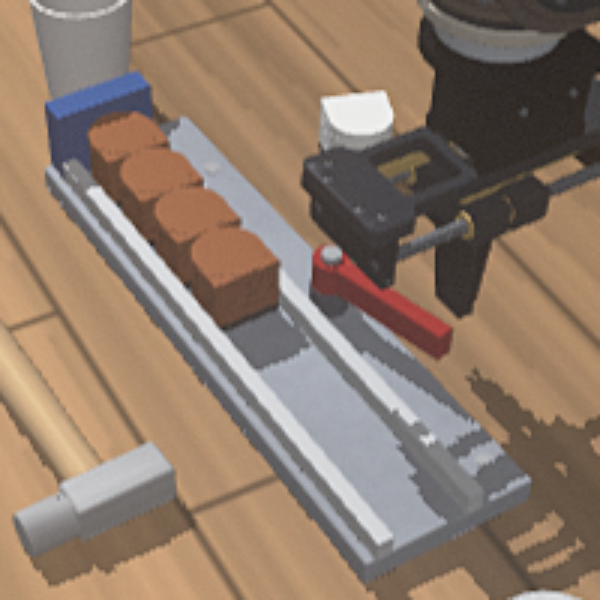

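Emit:
jog_arm(
  deltas=[-3, 7, -2, 0, 0, -0.007, 0, 0, 7, -1, 0, 0, 0, 0, 0, 10, -5, 0, 0, 0, 0, 0, 10, -3, 0, 0, 0, 0, 0, 9, -2, 0, 0, 0, 0, 0, 9, -1, 0, 0, 0, 0],
)

```text
t: 9.65
eef_pos: [542.4, 45.4, 232.2]
tcp_rot: [0.446, 1.568, -1.065]
ft_force: [-1.7, 0.3, 0.8]
opening: 0.006
```

```bash
python3 st.py -39 83 40; python3 - <<'E'
from cell import eyes
from h import *
d=eyes.read_camera("scene"); cv2.imwrite(f"pics/s7.png",cv2.resize(d["image"][110:310,240:440],None,fx=3,fy=3)[:,:,::-1])
E
```

```text
t 9.65 tip rack [-44.8  86.5] z 42.2 F [-1.7  0.3  0.8] open 0.006
rot err [-0.002  0.003 -0.001] tilt-x [ 0.0014 -0.0025 -1.    ] j [-0.04  0.62  1.91 -0.    0.61 -0.09]
tool delta [2.2 5.8 3.4]
```

View pics/s7.png

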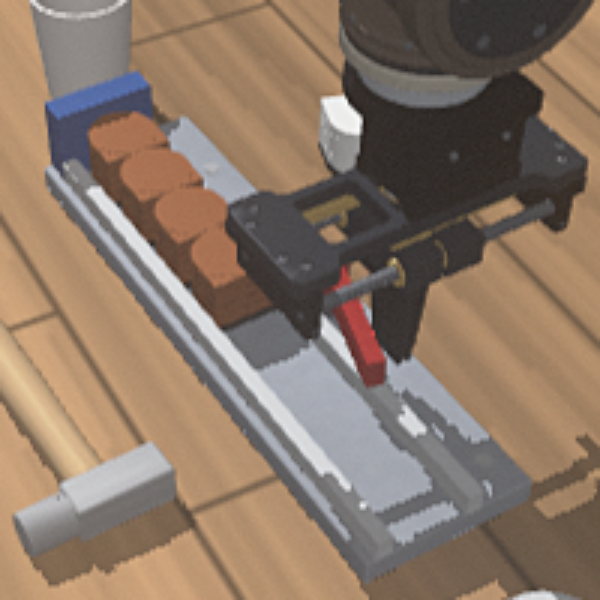

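The latch is turning with the finger and now lies over the wall at (360,340). I'll continue along the arc.

Emit:
jog_arm(
  deltas=[1, 7, 4, 0, 0, 0, 0, 0, 9, 2, 0, 0, 0, 0, 0, 9, 4, 0, 0, 0, 0, 0, 8, 5, 0, 0, 0, 0, 0, 8, 7, 0, 0, 0, 0],
)

```text
t: 10.32
eef_pos: [588.1, 24.7, 231.1]
tcp_rot: [0.508, 1.568, -1.002]
ft_force: [-1.4, 0.9, 0.3]
opening: 0.008
```

```bash
python3 st.py 4 56 40; python3 - <<'E'
from cell import eyes
from h import *
d=eyes.read_camera("scene"); cv2.imwrite(f"pics/s8.png",cv2.resize(d["image"][110:310,240:440],None,fx=3,fy=3)[:,:,::-1])
E
```

```text
t 10.325 tip rack [-0.5 63. ] z 41.1 F [-1.4  0.9  0.3] open 0.008
rot err [-0.002  0.002 -0.001] tilt-x [ 0.0014 -0.0022 -1.    ] j [-0.07  0.66  1.8  -0.    0.68 -0.13]
tool delta [1.1 4.5 7. ]
```

View pics/s8.png

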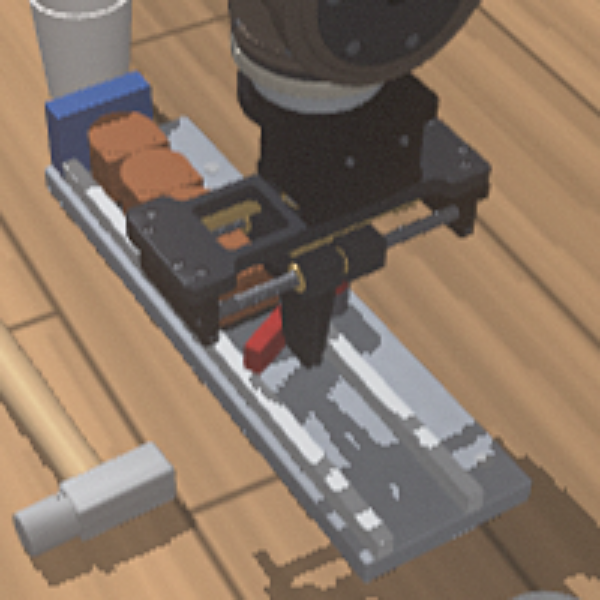

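The latch is about two thirds of the way round. I'll finish with a mostly -y push, in small steps at the end.

Emit:
jog_arm(
  deltas=[0, 5, 7, 0, 0, 0, 0, 0, 5, 8, 0, 0, 0, 0, 0, 3, 6, 0, 0, 0, 0, 0, 1, 3, 0, 0, 0, 0],
)

```text
t: 10.88
eef_pos: [605.5, -1.1, 231.2]
tcp_rot: [0.818, 1.567, -0.694]
ft_force: [-0.6, 0.5, 0.5]
opening: 0.001
```

```bash
python3 st.py 13 33 40
```

```text
t 10.875 tip rack [15.5 36.2] z 41.2 F [-0.6  0.5  0.5] open 0.001
rot err [-0.003  0.003 -0.003] tilt-x [ 0.0029 -0.0024 -1.    ] j [-0.11  0.68  1.76 -0.    0.7  -0.17]
tool delta [ 1.2 -2.5  3.2]
```

Emit:
jog_arm(
  deltas=[0, 0, 2, 0, 0, 0, 0, 0, 0, 1.5, 0, 0, 0, 0],
)

```text
t: 11.12
eef_pos: [605.6, -3.4, 231.3]
tcp_rot: [1.613, 1.568, 0.101]
ft_force: [0.5, 16.8, -0.7]
opening: 0.004
```

Emit:
jog_arm(
  deltas=[0, 0, 1.5, 0, 0, 0, 0, 0, 0, 1.5, 0, 0, 0, 0],
)

```text
t: 11.38
eef_pos: [605.6, -3.9, 231.3]
tcp_rot: [2.365, 1.566, 0.852]
ft_force: [0.9, 11.2, -0.2]
opening: 0.004
```

```bash
python3 st.py 13 33 40
```

```text
t 11.375 tip rack [15.6 34.6] z 41.3 F [ 0.9 11.2 -0.2] open 0.004
rot err [-0.004 -0.004 -0.004] tilt-x [ 0.0033  0.0038 -1.    ] j [-0.12  0.68  1.76  0.01  0.7  -0.18]
tool delta [ 1.3 -2.6  1.6]
```

The latch is at its limit: 11–17 N with no further motion. I'll retreat straight back and up.

Emit:
jog_arm(
  deltas=[0, 0, -2, 0, 0, 0, 0, 0, 0, -6, 0, 0, 0, 0, 0, 0, -15, 0, 0, 0, 0, -35, 0, -10, 0, 0, 0, 0, -45, 0, -20, 0, 0, 0, 0, -20, -30, -50, 0, 0, 0, 0, 0, -30, -50, 0, 0, 0, 0, 0, -30, -50, 0, 0, 0, 0, 0, -30, -50, 0, 0, 0, 0, 0, 0, 0, 0, 0, 0, 0],
)

```text
t: 12.62
eef_pos: [464.9, 253.5, 335.6]
tcp_rot: [2.164, 1.563, 0.652]
ft_force: [0.1, -0.1, -0.4]
opening: 0.002
```

```bash
python3 st.py; python3 - <<'E'
from cell import eyes
from h import *
d=eyes.read_camera("scene"); cv2.imwrite(f"pics/s9.png",cv2.resize(d["image"][80:310,200:450],None,fx=2.6,fy=2.6)[:,:,::-1])
d=eyes.read_camera("top"); cv2.imwrite(f"pics/t9.png",cv2.resize(d["image"][225:310,245:445],None,fx=4,fy=4)[:,:,::-1])
for k,z in (("tan",58),("red",56)):
    m=mask(d,k); m[:225]=0;m[310:]=0;m[:,:245]=0;m[:,445:]=0
    for q in cv2.findContours(m,cv2.RETR_EXTERNAL,cv2.CHAIN_APPROX_NONE)[0]:
        if cv2.contourArea(q)>25: print(k,[w2r(ray(d,p,z)).round(1).tolist() for p in cv2.boxPoints(cv2.minAreaRect(q))])
E
```

```text
t 12.625 tip rack [-108.3  300.3] z 145.6 F [ 0.1 -0.1 -0.4] open 0.002
rot err [-0.003 -0.004 -0.007] tilt-x [ 0.0063  0.0048 -1.    ] j [0.37 0.44 1.87 0.   0.82 0.31]
tan [[22.8, 6.5], [22.2, -167.8], [-20.9, -166.9], [-20.0, 6.8]]
red [[37.5, 22.2], [36.6, 5.1], [-48.6, 9.9], [-47.7, 26.9]]
```

View pics/s9.png

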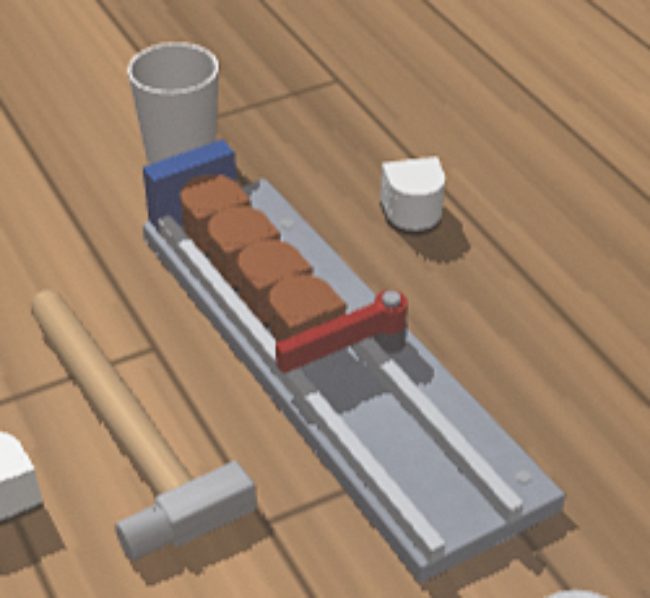

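View pics/t9.png

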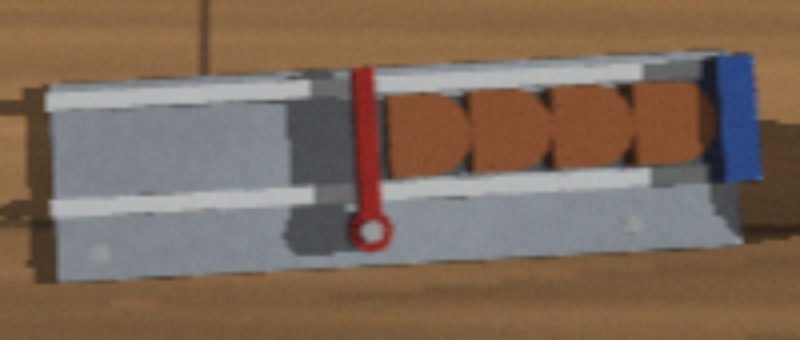

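The final pictures show the heels touching each other from the stop (716,125) to (388,135). The red bar lies straight across from its pin at (371,231) to its tip at (363,70), with a small gap to the last heel. The bystanders haven't moved and the arm is clear.

```bash
python3 - <<'E'
from cell import env,eyes
from h import *
d=eyes.read_camera("top"); a=w2r(ray(d,(337.75,282.75),56)); b=w2r(ray(d,(335.8,243),56)); v=b-a
print("latch angle",np.arctan2(v[0],v[1]))
env.job_done()
E
```

```text
latch angle 1.5775169110865588
the job is handed in; nothing more can be done
```

I pushed the four heels along the rail as one touching row until they were home against the blue stop. I then swung the red latch round until it lay straight across behind the last heel. The job was handed in at about 12.7 s, with the arm clear of everything.

- **Heel row:** the push force rose to 12–17 N and motion stopped at the end stop. In the last top view the row spans about y = −167 to +6.5 mm in the rack's frame, upright and with no gaps. That agrees with home (−170 to +6 mm) to within the few mm the cameras can resolve. My rack frame was itself about 1–2 mm off in y: the latch pin measured 16.9 mm instead of 18, and the wall ends 187.6 mm instead of 190.
- **Latch:** it stopped at its limit at 11–17 N, and the last picture gives an angle of about 1.58 rad. There was a small visible gap to the last heel.
- **Other things:** the cup and hammer look unmoved in the last pictures. The glue tin was mostly out of those frames, so I did not check it at the end, but the gripper passed over it with ample clearance. No checks failed.

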